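Turn the syrup bottle over and stand it up for serving

ROBOT

A 6-joint arm with a two-finger parallel gripper is mounted at the origin on the work surface. World frame = base frame: x ahead of the robot, y to its left, z up, the work surface at z = 0. Lengths are in m, angles in rad, forces in N, time in s.
With the tool pointing down it reaches from about 0.25 to 0.725 m from the base axis. Payload 4 kg.
Tool frame: the origin (TCP) lies at the very end of the fingers, on their centre line; the grasp point (between the pads) lies 19 mm behind it; z points along the fingers, y is the line along which they close (so a half turn about z gives the same grasp; the last joint's range is limited). The gripper opens to 85 mm and grips with 20 to 120 N. Pads are 22 mm wide; open, the fingers measure 114 mm over their backs; the gripper's body (76 mm by 85 mm) begins 54 mm behind the grasp point. The pads swing forward as they close: fully open they stand 13 mm farther back than shut.
Start: joints at [-1.238, 0.241, 0.005, 1.335, 0, 1.571], TCP at [0.163, -0.473, 0.192] pointing down, gripper open.
Joint ranges: [-2.72, 2.72], [-1.05, 1.87], [-1.09, 1.28], [-1.99, 2.15], [-1.42, 1.44], [-3.14, 3.14]. Speed limits (rad/s): [2.79, 2.79, 3.14, 3.14, 3.14, 3.14].

INTERFACE

Orientations are given as a unit quaternion [x, y, z, w].
In Python, from workcell import * gives the robot as it stands. The module is installed in compiled form; this text tells all that it offers.
- The arm moves only by the tool send_rows, never from a script. Its argument "steps" is text: rows parted by semicolons, each of 7 numbers parted by spaces: the opening, from -1 (shut) to 1 (fully open), then the shift along the world's x, y, z in m, then the turn, a rotation vector about the world's x, y, z in rad. A call has exactly 5 rows; each row shifts and turns the commanded pose from where the row before left it; what a row does not reach is not made up. A row lasts 1/12 s, in which the tool goes at most 41.7 mm and 7.16 degrees, less where a joint would pass 70% of its speed; a pose out of reach is approached as far as the arm can. A call is refused whole if a number of a shift passes 0.0417 or a number of a turn 0.125, either way. A call with a gripper value outside its range is refused whole. The fingers move at their own pace and stop on an object; the grip force is fixed at half the most. Time passes only in rows, so rows that do not move let the fingers close, or fill a call up. It gives the time, the measured TCP pose, the force, the opening and the grip force at its end, in the units of the state.
- get_obs(): the state, without advancing time (a new reading comes with each control period).
- camera(name): name is "scene" or "top" or "wrist"; returns a dict with "frame" (420x560x3 uint8, red, green, blue), "range_z" (420x560 float32, m along the optical axis (not along the pixel's ray), 0 where there is no reading), "camera_matrix" (3x3 intrinsics, pixels), "extrinsics" (4x4, takes a point from world to camera coordinates); the wrist camera has in their place "T_tool_cam" (4x4, takes a point from camera to tool coordinates, whose origin is the TCP and whose axes are the flange's). Camera axes: x right, y down, z forward; pixel columns grow to the right and rows downward; lengths in m; the calibration is good to about 2 mm. The wrist camera is an equidistant fisheye: a pixel r from the principal point sees the ray r / f radians off the axis. A picture is of the moment at which its call begins: read the wrist's pose just before it.
- job_done(): hands the job in; it is judged then, once.
The state is a dict: "clock": time; "joint_pos": joint angles; "joint_vel": joint speeds; "tau": joint torques, N m; "eef_pos": TCP position; "tool_rot": TCP orientation; "ft_force": force on the tool from outside, world axes, zero at the start; "ft_torque": the same for the moment, N m; "grip_width": finger opening in m; "grasp_force": force on a finger pad.
Only numpy, scipy, OpenCV 4.12 (cv2) and the standard library are available. Lean on these libraries where they do the work, as an engineer would, in place of code of your own. Each camera call takes 0.05 s, during which the arm holds its last target. There are 200 camera calls.

TASK

The syrup in the capped bottle, lying in its wooden cradle, has settled: pick the bottle up, turn it upside down (cap pointing down, within 30 degrees of straight down) and hold it so in the air, for a full second. Then stand it upright on its base inside the white saucer, lowering it gently until it rests there before you let go. Leave everything else on the counter where it is.

Things in the scene. Friction and masses are not known exactly. Their poses are not given: they have to be found in the camera images.
- bottle: Capped amber glass bottle, about 250 g, 132 mm long in all. Origin: centre of its underside; its z axis runs up through the cap. Plain cylinder 54 mm in diameter from 0 to 95 mm above the base (with a paper band), shoulder tapering to 30 mm diameter at 110 mm, then a black cap 32 mm in diameter from 110 to 132 mm. Starts lying in the cradle, cap towards the cradle's +x.
- cradle: Fixed wooden cradle, a V-shaped trough on a narrow foot; base plate 110 x 75 x 10 mm. Origin: centre of its underside; x runs along the trough. The trough is 100 mm long (x), 48 mm wide over its edges, which are 46 mm high, so the bottle lying in it has its axis along the cradle's x, 65 mm above the counter, and can be gripped from both sides.
- saucer: Fixed round white saucer, 100 mm outer diameter at the rim and 12 mm high; inside, a flat floor about 84 mm in diameter, 5 mm above the counter. Origin: centre of its underside, z up.
- salt_jar: Bystander: small glass jar with steel lid, 40 mm diameter, 62 mm high; origin at the centre of its underside.
- ramekin: Bystander: open white cup, 72 mm diameter, 38 mm high; origin at the centre of its underside.
- sugar_bowl: Bystander: small steel bowl, 64 mm diameter, 45 mm high; origin at the centre of its underside.
- pie_server: Bystander: black pie server lying flat, about 15 mm high, handle along its x.
Not all that is in view belongs to the job. There is more than one size of the saucer; the job needs the middle-sized.

How it is judged:
On the way, in this order (a step that is already met when the one before it is completed fails the run):
1. The bottle is held upside down, cap within 30 degrees of straight down, in the air, for a second (angle between bottle's own z axis and vertical above 2.618 rad and contact force between the fingers and bottle above 0.5 N and contact force between bottle and cradle below 0.1 N and contact force between bottle and saucer below 0.1 N and contact force between bottle and table below 0.1 N), for 1 s.
2. The bottle, still held, is lowered upright until its base rests in the saucer (contact force between bottle and saucer above 0.3 N and contact force between the fingers and bottle above 0.5 N and angle between bottle's own z axis and vertical below 0.3 rad and horizontal distance between bottle and saucer below 0.03 m and z of bottle in the frame of saucer below 0.016 m), for 0.05 s.
At the end, for the whole second after the job is handed in: The bottle stands upright (within 0.1 rad), at rest and released, with its base on the saucer's floor (base 2 to 9 mm above the counter, its centre within 20 mm of the saucer's centre) (angle between bottle's own z axis and vertical below 0.1 rad and horizontal distance between bottle and saucer below 0.02 m and z of bottle in the frame of saucer between 0.002 and 0.009 m and linear speed of bottle below 0.02 m/s and angular speed of bottle below 0.2 rad/s); the robot touches nothing.
It fails at once if the bottle strikes the saucer or the counter hard (over 60 N) (contact force between bottle and saucer above 60 N or contact force between bottle and table above 60 N).
It fails at once if a bystander is moved more than 30 mm (distance of any of salt_jar, ramekin, pie_server, sugar_bowl from where it was at the start of the episode above 0.03 m).
It also fails if it takes over 66 s, if anything falls off the work surface, if the arm or the gripper's body presses on something with over 40 N, if the wrist force passes 120 N, or if a joint passes its speed limit or range.

## Working session

There is one attempt and no reset: what is moved stays moved. The work goes in short steps, Python scripts to look and compute and a tool call to move; the robot and the scene stay as the last step left them, time stands still between calls to the robot, and variables do not carry over. Pictures are saved under pics/ and viewed, at most 10 in all, crops included, and the job is handed in when it is done.

Besides the shell and the picture viewer there is one more tool, called after "Call:" as name(argument=value, ...) on one line, values as JSON. send_rows: Moves the arm, as the interface text tells. Its arguments: {"type":"object","properties":{"steps":{"type":"string"}},"required":["steps"]}

```bash
mkdir -p pics
cat > h.py <<'E'
from workcell import *
import numpy as np, cv2
def snap(n):
    c=camera(n); np.savez(f'{n}.npz',**c); return c
def load(n): return dict(np.load(f'{n}.npz'))
def px(c,u,v,z=None):
    K=c['camera_matrix'];E=np.linalg.inv(c['extrinsics'])
    d=np.linalg.inv(K)@[u,v,1]
    if z is None: p=d*c['range_z'][int(v),int(u)]; return (E@[*p,1])[:3]
    o=E[:3,3]; r=E[:3,:3]@d; return o+r*(z-o[2])/r[2]
def cloud(c):
    H,W=c['range_z'].shape; v,u=np.mgrid[:H,:W]; z=c['range_z']
    P=np.stack([u,v,np.ones_like(u)],-1)@np.linalg.inv(c['camera_matrix']).T*z[...,None]
    E=np.linalg.inv(c['extrinsics']); return P@E[:3,:3].T+E[:3,3]
E
python3 - <<'E'
from h import *
for n in('top','scene'):
    c=snap(n); cv2.imwrite(f'pics/{n}0.png',c['frame'][...,::-1])
s=get_obs(); print({k:np.round(v,3) for k,v in s.items()})
E
```

```text
{'clock': np.float64(0.1), 'joint_pos': array([-1.238,  0.241,  0.004,  1.335, -0.   ,  1.571]), 'joint_vel': array([-0.   , -0.002,  0.001,  0.   ,  0.001, -0.   ]), 'tau': array([-0.0000e+00, -3.7314e+01,  2.5301e+01,  1.1000e-02,  0.0000e+00,
        0.0000e+00]), 'eef_pos': array([ 0.163, -0.472,  0.191]), 'tool_rot': array([ 0.986,  0.166, -0.   , -0.001]), 'ft_force': array([ 0.28 , -0.632, -0.019]), 'ft_torque': array([-0.01 , -0.053,  0.054]), 'grasp_force': np.float64(0.0), 'grip_width': np.float64(0.085)}
```

View pics/top0.png

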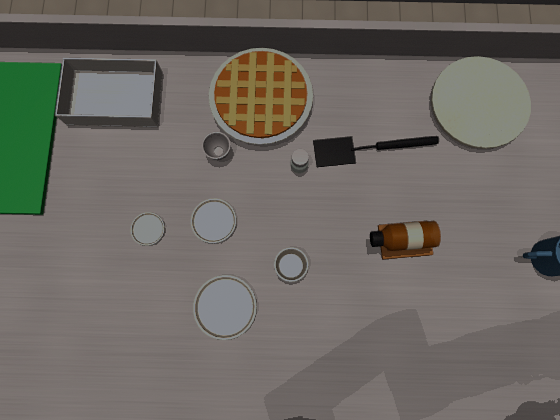

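View pics/scene0.png

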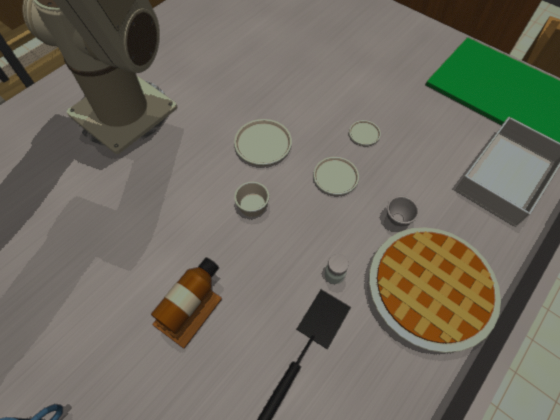

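The top view shows the bottle at (410,236) with its cap at (377,239). There are three saucer candidates: small (148,229), middle (213,221) and large (225,307); the ramekin (291,265) and the pie (261,95) could also be mistaken for one. I choose (213,221) and will check its size and view it in a close crop.

Run:
```python
from h import *
c=load('top'); P=cloud(c)
print('axes', px(c,280,210,0),px(c,380,210,0),px(c,280,310,0), np.linalg.inv(c['extrinsics'])[:3,3])
# saucers: bright, fit circle on points with z 4..16mm
for n,(u,v,r) in dict(small=(148,229,24),mid=(213,221,30),large=(225,307,40),ramekin=(291,265,24),sugar=(217,147,20),salt=(300,160,18)).items():
    vv,uu=np.mgrid[:420,:560]; m=((uu-u)**2+(vv-v)**2<r*r)&(P[...,2]>0.004)
    Q=P[m]; (cx,cy),R=cv2.minEnclosingCircle(Q[:,:2].astype(np.float32)); print(n,np.round([cx,cy,R*2,Q[:,2].max(),np.median(Q[:,2])],4), np.round(px(c,u,v),4))
for w in('top','scene'):
    c=load(w);P=cloud(c)
    t=load('top')
    a=px(t,410,236); 
    m=(np.linalg.norm(P[...,:2]-a[:2],axis=-1)<0.12)&(P[...,2]>0.068)
    Q=P[m]; mu=Q[:,:2].mean(0); _,_,V=np.linalg.svd(Q[:,:2]-mu); d=V[0]; s=(Q[:,:2]-mu)@d; t2=(Q[:,:2]-mu)@V[1]
    print(w,'bottle',mu,d,s.min(),s.max(),t2.min(),t2.max(),Q[:,2].max(), 'ends',mu+d*s.min(),mu+d*s.max())
    # cylinder fit on body
    from scipy.optimize import least_squares
    m=(np.linalg.norm(P[...,:2]-a[:2],axis=-1)<0.10)&(P[...,2]>0.06); Q=P[m]
    f=lambda x:(np.hypot((Q[:,1]-x[0]-x[1]*(Q[:,0]-a[0])),(Q[:,2]-x[2])*1)-0.027)
    r=least_squares(f,[a[1],0,.065],loss='soft_l1',f_scale=.002); print('axis y at x',a[0],r.x)
t=load('top')
for q in [(377,239),(410,236),(437,234)]: print(q,px(t,*q))
cv2.imwrite('pics/crop.png',cv2.resize(t['frame'][190:345,110:450,::-1],None,fx=2.3,fy=2.3,interpolation=cv2.INTER_CUBIC))
```

```text
axes [0.54259547 0.03035399 0.        ] [ 0.54743616 -0.19000512  0.        ] [0.32776418 0.02548348 0.        ] [0.34327891 0.02273116 0.93481081]
small [0.4263 0.1913 0.376  0.9348 0.0058] [0.4933 0.3166 0.0032]
mid [0.4527 0.1199 0.2928 0.9348 0.0064] [0.5141 0.1761 0.0033]
large [0.3321 0.1165 0.1891 0.9348 0.0077] [0.3314 0.1407 0.0052]
ramekin [0.406  0.0094 0.1284 0.9348 0.0143] [0.4221 0.0041 0.0035]
sugar [0.5329 0.1085 0.4165 0.9348 0.0282] [0.6833 0.1757 0.0073]
salt [0.5182 0.009  0.3511 0.9348 0.0602] [ 0.6378 -0.0098  0.0631]
top bottle [ 0.47856629 -0.22447322] [-0.09405173  0.99556731] -0.06270782132833548 0.06968816533682548 -0.025284981122444913 0.028908718902296984 0.0953602710576914 ends [ 0.48446407 -0.28690308] [ 0.47201199 -0.15509396]
axis y at x 0.4764698109464378 [-0.22303802 -0.49065014  0.06937909]
scene bottle [ 0.48650993 -0.22923822] [ 0.12391991 -0.99229222] -0.07513422256775917 0.05700890538616887 -0.02156151065089546 0.031915559557869615 0.0967890637052693 ends [ 0.47719931 -0.15468312] [ 0.49357447 -0.28580771]
axis y at x 0.4764698109464378 [-0.22282359 -0.61483559  0.07081274]
(377, 239) [ 0.47074225 -0.1641908   0.08077057]
(410, 236) [ 0.47646981 -0.22668362  0.09174272]
(437, 234) [ 0.48134391 -0.27929296  0.09334894]
```

View pics/crop.png

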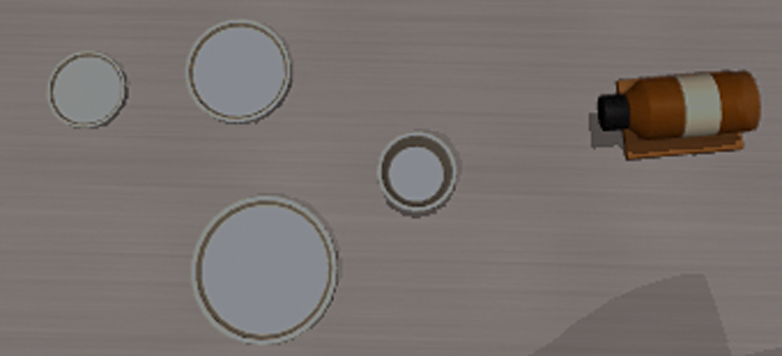

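The crop confirms the middle disc, crop (240,72) → top pixel (214.3,221.3). It is about 45 px across at 2.2 mm/px, so 100 mm: the job's saucer. The bottle lies with its cap to the left, towards +y. Next I fit its axis and the saucer's centre.

```bash
cat > fit.py <<'E'
from h import *
from scipy.optimize import least_squares
for w in ('top','scene'):
    c=load(w);P=cloud(c);ok=(c['range_z']>0.1)
    a=np.array([.4785,-.224]); Q=P[ok&(np.linalg.norm(P[...,:2]-a,axis=-1)<.10)&(P[...,2]>.06)&(P[...,2]<.11)]
    def f(x,Q=Q):
        th=x[1]; d=np.array([-np.sin(th),np.cos(th)]); n=np.array([np.cos(th),np.sin(th)])
        q=Q[:,:2]-[x[0],-.224]; s=q@d
        k=(s>-.055)&(s<.022); return np.where(k,np.hypot(q@n,Q[:,2]-x[2])-.027,0)
    r=least_squares(f,[.4785,.094,.065],loss='soft_l1',f_scale=.001); print(w,'bottle x@y=-.224, yaw, z',r.x.round(4),'rms',np.std(f(r.x)).round(4),len(Q))
    th=r.x[1]; s=(Q[:,:2]-[r.x[0],-.224])@[-np.sin(th),np.cos(th)]; print(' s',np.percentile(s,[0,.5,99.5,100]).round(4))
    m=ok&(np.linalg.norm(P[...,:2]-[.514,.176],axis=-1)<.06)&(P[...,2]>.0075)&(P[...,2]<.02); Q=P[m][:,:2]
    r=least_squares(lambda x:np.hypot(*(Q-x[:2]).T)-x[2],[.514,.176,.047],loss='soft_l1',f_scale=.002);print(' saucer',r.x.round(4),len(Q))
    for n,g in dict(ram=(.422,.004),salt=(.638,-.01)).items():
        m=ok&(np.linalg.norm(P[...,:2]-g,axis=-1)<.06)&(P[...,2]>.02)&(P[...,2]<.08);print(' ',n,P[m].mean(0).round(3))
c=load('top');print(px(c,214.3,221.3,.012),px(c,335,152,.01),px(c,437,141,.01))
E
python3 fit.py
```

```text
top bottle x@y=-.224, yaw, z [0.4807 0.1091 0.0648] rms 0.001 1668
 s [-0.0627 -0.0619  0.0692  0.0695]
 saucer [0.5144 0.1744 0.0456] 450
  ram [0.424 0.005 0.034]
  salt [ 0.641 -0.009  0.054]
scene bottle x@y=-.224, yaw, z [0.4796 0.1046 0.0666] rms 0.0008 2285
 s [-0.0627 -0.0627  0.0676  0.0689]
 saucer [0.5134 0.1756 0.0425] 623
  ram [0.417 0.008 0.033]
  salt [ 0.648 -0.015  0.054]
[0.51191584 0.17183774 0.012     ] [ 0.67623343 -0.09011295  0.01      ] [ 0.70740793 -0.32031027  0.01      ]
```

```bash
cat > plan.py <<'E'
from h import *
from scipy.spatial.transform import Rotation as R
al=np.radians(30)
def pose(cap,az,g=None):
    """tool rotation for cap direction & closing axis (unit y_t)"""
    y=np.array([np.cos(az),np.sin(az),0]); u=np.cross(y,cap)  # tool perpendicular part
    z=-np.sin(al)*cap+np.cos(al)*u/np.linalg.norm(u)*(-1)
    return y,z
def Rt(y,z):
    z=z/np.linalg.norm(z); y=y-z*(y@z); y/=np.linalg.norm(y); return R.from_matrix(np.c_[np.cross(y,z),y,z])
def go(p,Rg,n=None):
    s=get_obs(); R0=R.from_quat(s['tool_rot']); d=np.array(p)-s['eef_pos']; rv=(Rg*R0.inv()).as_rotvec()
    m=max(np.abs(d).max()/.0417,np.linalg.norm(d)/.0417,np.linalg.norm(rv)/.125); N=n or 5*int(np.ceil(m/5))
    print('t',round(float(s['clock']),2),'q',s['joint_pos'].round(2),'p',s['eef_pos'].round(4),'ztool',R0.as_matrix()[:,2].round(3),'y',R0.as_matrix()[:,1].round(3))
    print('need',round(m,1),'rows',N,'d',d.round(4),'rv',rv.round(4),'\n per row',(d/N).round(4),(rv/N).round(4),'w',s['grip_width'],s['grasp_force'],s['ft_force'].round(1))
    return N
yaw=.107; cap0=np.array([-np.sin(yaw),np.cos(yaw),0])
G=np.array([.4814,-.2366,.065]); y0=np.array([np.cos(yaw),np.sin(yaw),0])
z0=-np.cos(al)*np.array([0,0,1])-np.sin(al)*cap0; Rpick=Rt(y0,z0); Ppick=G+.019*z0
E
python3 -c "
from plan import *
print(Ppick,z0); go(Ppick-.12*z0,Rpick)"
```

```text
[ 0.48241456 -0.24604567  0.04854552] [ 0.05339797 -0.49714048 -0.8660254 ]
t 0.1 q [-1.24  0.24  0.    1.34 -0.    1.57] p [ 0.1631 -0.472   0.1913] ztool [-0.001  0.002 -1.   ] y [ 0.327 -0.945 -0.002]
need 11.4 rows 15 d [ 0.3129  0.2856 -0.0388] rv [-0.4776  0.3008  1.3127] 
 per row [ 0.0209  0.019  -0.0026] [-0.0318  0.0201  0.0875] w 0.08546054128403702 0.0 [ 0.3 -0.6 -0. ]
```

Call:
send_rows(steps="1 0.021 0.019 0.008 -0.032 0.02 0.0875;1 0.021 0.019 0.008 -0.032 0.02 0.0875;1 0.021 0.019 0.008 -0.032 0.02 0.0875;1 0.021 0.019 0.008 -0.032 0.02 0.0875;1 0.021 0.019 0.008 -0.032 0.02 0.0875")

```text
clock: 0.52
eef_pos: [0.2688, -0.3765, 0.2321]
tool_rot: [0.922, 0.376, -0.063, 0.07]
ft_force: [-0.2, -0.4, -0.5]
grip_width: 0.0852
grasp_force: 0.0
```

Call:
send_rows(steps="1 0.021 0.019 0 -0.032 0.02 0.0875;1 0.021 0.019 0 -0.032 0.02 0.0875;1 0.021 0.019 0 -0.032 0.02 0.0875;1 0.021 0.019 0 -0.032 0.02 0.0875;1 0.021 0.019 0 -0.032 0.02 0.0875")

```text
clock: 0.93
eef_pos: [0.3741, -0.2813, 0.232]
tool_rot: [0.805, 0.564, -0.121, 0.137]
ft_force: [-0.2, -0.6, -0.2]
grip_width: 0.0855
grasp_force: 0.0
```

```bash
python3 -c "
from plan import *
go(Ppick-.12*z0,Rpick)"
```

```text
t 0.93 q [-0.39  0.05 -0.18  1.24 -0.35  1.51] p [ 0.3741 -0.2813  0.232 ] ztool [-0.041 -0.356 -0.933] y [ 0.942 -0.326  0.083]
need 3.8 rows 5 d [ 0.1019  0.0949 -0.0795] rv [-0.1567  0.1023  0.4319] 
 per row [ 0.0204  0.019  -0.0159] [-0.0313  0.0205  0.0864] w 0.08554485991365077 0.0 [-0.2 -0.6 -0.2]
```

Call:
send_rows(steps="1 0.0204 0.019 -0.004 -0.031 0.0205 0.0864;1 0.0204 0.019 -0.014 -0.031 0.0205 0.0864;1 0.0204 0.019 -0.02 -0.031 0.0205 0.0864;1 0.0204 0.019 -0.02 -0.031 0.0205 0.0864;1 0.0204 0.019 -0.021 -0.031 0.0205 0.0864")

```text
clock: 1.35
eef_pos: [0.4763, -0.1862, 0.1524]
tool_rot: [0.646, 0.719, -0.172, 0.192]
ft_force: [0.7, -0.6, -0.2]
grip_width: 0.0857
grasp_force: 0.0
```

```bash
python3 -c "
from plan import *
go(Ppick,Rpick,10)
s=get_obs(); c=snap('wrist'); cv2.imwrite('pics/w1.png',c['frame'][...,::-1]); print(c['T_tool_cam'].round(3))"
```

```text
t 1.35 q [-0.04  0.2  -0.28  1.01 -0.52  1.41] p [ 0.4763 -0.1862  0.1524] ztool [ 0.054 -0.496 -0.867] y [0.994 0.107 0.   ]
need 2.9 rows 10 d [ 0.0061 -0.0599 -0.1038] rv [-0.0015  0.0002 -0.0003] 
 per row [ 0.0006 -0.006  -0.0104] [-0.0002  0.     -0.    ] w 0.08566635810006186 0.0 [ 0.7 -0.6 -0.2]
[[-0.001 -0.961 -0.277  0.07 ]
 [ 1.    -0.001 -0.001  0.001]
 [ 0.    -0.277  0.961 -0.181]
 [ 0.     0.     0.     1.   ]]
```

View pics/w1.png

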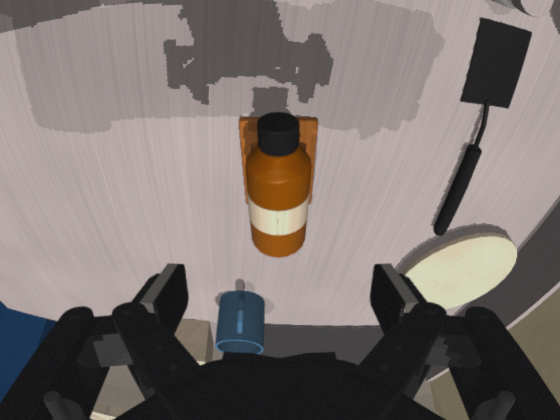

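The wrist view shows the bottle upright in the frame at (278,190), cap at (278,133). It is centred between the pads (186 and 373) and aligned, so I can descend.

Call:
send_rows(steps="1 0.0006 -0.006 -0.0104 0 0 0;1 0.0006 -0.006 -0.0104 0 0 0;1 0.0006 -0.006 -0.0104 0 0 0;1 0.0006 -0.006 -0.0104 0 0 0;1 0.0006 -0.006 -0.0104 0 0 0")

```text
clock: 1.82
eef_pos: [0.4779, -0.2177, 0.1002]
tool_rot: [0.647, 0.717, -0.172, 0.191]
ft_force: [-0.6, 0.0, 0.2]
grip_width: 0.0852
grasp_force: 0.0
```

Call:
send_rows(steps="1 0.0006 -0.006 -0.0104 0 0 0;1 0.0006 -0.006 -0.0104 0 0 0;1 0.0006 -0.006 -0.0104 0 0 0;1 0.0006 -0.006 -0.0104 0 0 0;1 0.0006 -0.006 -0.0104 0 0 0")

```text
clock: 2.23
eef_pos: [0.4808, -0.2479, 0.0483]
tool_rot: [0.648, 0.717, -0.172, 0.191]
ft_force: [0.3, 0.1, -0.1]
grip_width: 0.0858
grasp_force: 0.0
```

Call:
send_rows(steps="-1 0 0 0 0 0 0;-1 0 0 0 0 0 0;-1 0 0 0 0 0 0;-1 0 0 0 0 0 0;-1 0 0 0 0 0 0")

```text
clock: 2.65
eef_pos: [0.4822, -0.2471, 0.0502]
tool_rot: [0.647, 0.717, -0.172, 0.192]
ft_force: [-1.3, 2.7, 2.8]
grip_width: 0.0357
grasp_force: 50.3
```

Call:
send_rows(steps="-1 0 0 0 0 0 0;-1 0 0 0 0 0 0;-1 0 0 0 0 0 0;-1 0 0 0 0 0 0;-1 0 0 0 0 0 0")

```text
clock: 3.07
eef_pos: [0.4822, -0.2471, 0.0502]
tool_rot: [0.647, 0.717, -0.172, 0.192]
ft_force: [-1.0, 5.2, 7.0]
grip_width: 0.0354
grasp_force: 51.1
```

```bash
python3 -c "
from h import *
c=snap('scene'); a=cv2.resize(c['frame'][200:380,90:290],None,fx=3,fy=3,interpolation=2)
c=snap('wrist'); b=c['frame'][:420,100:440]; b=cv2.resize(b,(200*2,247*2))
im=np.zeros((540,1000,3),np.uint8); im[:540,:600]=a; im[:494,600:1000]=b
cv2.imwrite('pics/g1.png',cv2.resize(im,(800,432))[...,::-1])"
```

```text
(no output)
```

View pics/g1.png

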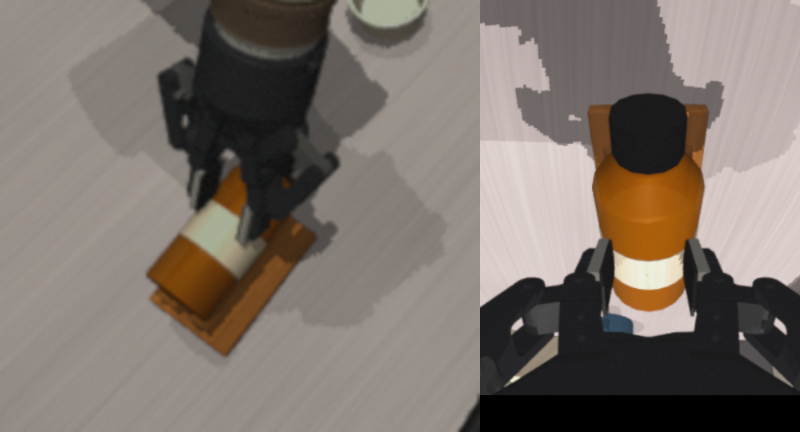

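The scene crop shows the fingertips at about crop (197,190) and (250,225), high on the band. The 35 mm width suggests a shallow grip on the bottle's top chord, so I measure it.

Run:
```python
from plan import *
c=load('scene');P=cloud(c)
for v in range(282,304,2):
    print(v,[tuple((P[v,u]*1000).round().astype(int)) for u in range(184,206,4)])
# profile of bottle points: body front part, check axis
Q=P[(np.linalg.norm(P[...,:2]-[.485,-.265],axis=-1)<.03)&(P[...,2]>.05)]; print('near base zmax',Q[:,2].max(), Q[Q[:,2].argmax()])
w=load('wrist'); f=w['camera_matrix'][0,0]; print(w['camera_matrix'])
# wrist cloud (fisheye) in tool frame
H,W=w['range_z'].shape; v,u=np.mgrid[:H,:W]; K=w['camera_matrix']; x=(u-K[0,2])/K[0,0]; y=(v-K[1,2])/K[1,1]; r=np.hypot(x,y)+1e-9
t=np.tan(np.minimum(r,1.45))/r; z=w['range_z']; C=np.stack([x*t*z,y*t*z,z],-1); T=w['T_tool_cam']; C=C@T[:3,:3].T+T[:3,3]
# finger pads: points |y|<40mm, z>-60mm
for v0 in range(220,300,8):
    print(v0,[tuple((C[v0,u0]*1000).round().astype(int)) for u0 in (225,229,234,279,318,322,326)])
```

```text
282 [(np.int64(471), np.int64(-216), np.int64(92)), (np.int64(477), np.int64(-212), np.int64(94)), (np.int64(482), np.int64(-208), np.int64(92)), (np.int64(503), np.int64(-209), np.int64(135)), (np.int64(508), np.int64(-205), np.int64(135)), (np.int64(513), np.int64(-201), np.int64(136))]
284 [(np.int64(475), np.int64(-219), np.int64(95)), (np.int64(480), np.int64(-215), np.int64(95)), (np.int64(485), np.int64(-210), np.int64(93)), (np.int64(505), np.int64(-211), np.int64(133)), (np.int64(510), np.int64(-207), np.int64(134)), (np.int64(519), np.int64(-204), np.int64(144))]
286 [(np.int64(477), np.int64(-221), np.int64(93)), (np.int64(482), np.int64(-217), np.int64(94)), (np.int64(499), np.int64(-216), np.int64(124)), (np.int64(506), np.int64(-213), np.int64(130)), (np.int64(510), np.int64(-209), np.int64(129)), (np.int64(519), np.int64(-206), np.int64(140))]
288 [(np.int64(480), np.int64(-224), np.int64(95)), (np.int64(484), np.int64(-219), np.int64(91)), (np.int64(500), np.int64(-218), np.int64(121)), (np.int64(504), np.int64(-214), np.int64(118)), (np.int64(510), np.int64(-210), np
[... 4790 characters left out ...]
 np.int64(-64)), (np.int64(11), np.int64(19), np.int64(-66))]
284 [(np.int64(11), np.int64(-20), np.int64(-73)), (np.int64(11), np.int64(-18), np.int64(-74)), (np.int64(8), np.int64(-17), np.int64(-67)), (np.int64(-4), np.int64(1), np.int64(-46)), (np.int64(0), np.int64(18), np.int64(-53)), (np.int64(6), np.int64(18), np.int64(-65)), (np.int64(11), np.int64(19), np.int64(-73))]
292 [(np.int64(10), np.int64(-19), np.int64(-77)), (np.int64(10), np.int64(-18), np.int64(-77)), (np.int64(4), np.int64(-17), np.int64(-68)), (np.int64(-10), np.int64(1), np.int64(-43)), (np.int64(-4), np.int64(18), np.int64(-54)), (np.int64(3), np.int64(18), np.int64(-65)), (np.int64(9), np.int64(18), np.int64(-76))]
```

The wrist and scene depths agree: the fingertips sit about 48 mm behind the stated TCP along the tool axis, so they grip only the top of the bottle. I open, re-measure the tips and the bottle, and then go deeper.

Call:
send_rows(steps="1 0 0 0 0 0 0;1 0 0 0 0 0 0;1 0 0 0 0 0 0;1 0 0 0 0 0 0;1 0 0 0 0 0 0")

```text
clock: 3.58
eef_pos: [0.4811, -0.2476, 0.0489]
tool_rot: [0.647, 0.717, -0.172, 0.191]
ft_force: [0.7, -0.1, 0.7]
grip_width: 0.0852
grasp_force: 0.0
```

```bash
cat > wc.py <<'E'
from plan import *
def wcloud(w):
    H,W=w['range_z'].shape; v,u=np.mgrid[:H,:W]; K=w['camera_matrix']; x=(u-K[0,2])/K[0,0]; y=(v-K[1,2])/K[1,1]; r=np.hypot(x,y)+1e-9
    t=np.tan(np.minimum(r,1.45))/r; z=w['range_z']; C=np.stack([x*t*z,y*t*z,z],-1); T=w['T_tool_cam']; return C@T[:3,:3].T+T[:3,3]
E
python3 - <<'E'
from wc import *
s=get_obs(); print(s['grip_width'],s['ft_force'],s['eef_pos'])
c=snap('wrist'); C=wcloud(c); ok=c['range_z']>.03
for sg in(-1,1):
    m=ok&(abs(C[...,0])<16)&(sg*C[...,1]>.033)&(sg*C[...,1]<.06)&(C[...,2]>-.12)&(abs(C[...,0])<.014)
    Q=C[m]; k=Q[:,2]>np.sort(Q[:,2])[-40]; print(sg,len(Q),np.percentile(Q[:,2],[50,90,99,100]).round(4)); print(Q[np.argsort(Q[:,2])[-40::8]].round(4), abs(Q[:,1]).min())
m=ok&(abs(C[...,1])<.03)&(C[...,2]<-.02); R0=R.from_quat(s['tool_rot']); W=R0.apply(C[m])+s['eef_pos']
Wb=W[(W[:,2]>.06)&(W[:,2]<.1)&(W[:,1]<-.21)]; print('bottle x mean',Wb[:,0].mean(),'zmax',np.percentile(Wb[:,2],99),'y range',Wb[:,1].min())
exec(open('fit.py').read().split("c=load('top')")[0]) if 0 else None
cv2.imwrite('pics/w2.png',c['frame'][...,::-1])
E
```

```text
0.0851810966104543 [ 0.6522442  -0.1309215   0.72077983] [ 0.48113379 -0.24757192  0.04888853]
-1 5854 [-0.0899  0.0498  0.063   0.0653]
[[-0.0117 -0.0483  0.0635]
 [-0.0117 -0.0426  0.0637]
 [-0.0135 -0.0443  0.0638]
 [-0.0136 -0.0568  0.0642]
 [-0.0138 -0.0578  0.0647]] 0.03576915852489171
1 5341 [-0.0892 -0.0546  0.0624  0.0648]
[[-0.0108  0.0571  0.063 ]
 [-0.0118  0.0547  0.0634]
 [-0.0136  0.0532  0.0637]
 [-0.0119  0.0499  0.064 ]
 [-0.0139  0.0592  0.0644]] 0.03658852293400693
bottle x mean 0.480969987495632 zmax 0.09213567139637584 y range -0.2816845853669576
```

View pics/w2.png

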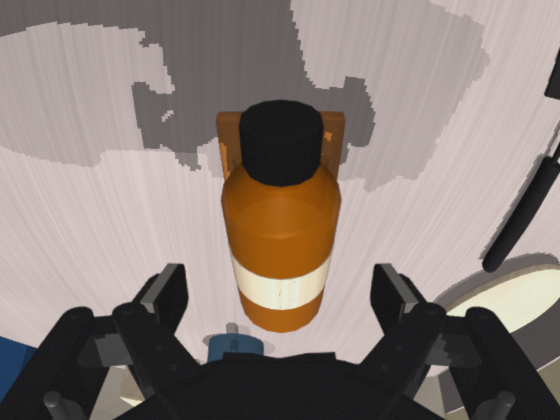

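The wrist view shows the bottle undisturbed and centred (280,215), with the pads at (186,265) and (373,265) about 55 mm short of the stated TCP. I go deeper along the tool axis and close.

Call:
send_rows(steps="1 0.0008 -0.0045 -0.0084 0 0 0;1 0.0008 -0.0045 -0.0084 0 0 0;1 0.0008 -0.0045 -0.0084 0 0 0;1 0.0008 -0.0045 -0.0084 0 0 0;1 0.0008 -0.0045 -0.0084 0 0 0")

```text
clock: 4.05
eef_pos: [0.4853, -0.2703, 0.0066]
tool_rot: [0.647, 0.717, -0.172, 0.191]
ft_force: [-0.7, 0.3, 0.6]
grip_width: 0.0855
grasp_force: 0.0
```

Call:
send_rows(steps="1 0 0 0 0 0 0;-1 0 0 0 0 0 0;-1 0 0 0 0 0 0;-1 0 0 0 0 0 0;-1 0 0 0 0 0 0")

```text
clock: 4.47
eef_pos: [0.4845, -0.27, 0.008]
tool_rot: [0.647, 0.717, -0.173, 0.191]
ft_force: [-3.8, 2.0, 5.5]
grip_width: 0.0528
grasp_force: 61.8
```

Call:
send_rows(steps="-1 0 0 0 0 0 0;-1 0 0 0 0 0 0;-1 0 0 0 0 0 0;-1 0 0 0 0 0 0;-1 0 0 0 0 0 0")

```text
clock: 4.88
eef_pos: [0.4845, -0.27, 0.008]
tool_rot: [0.647, 0.717, -0.173, 0.191]
ft_force: [-5.0, 2.5, 5.1]
grip_width: 0.0523
grasp_force: 61.9
```

Width 52 mm at 62 N is a full grip. I lift.

Call:
send_rows(steps="-1 0 0 0.01 0 0 0;-1 0 0 0.025 0 0 0;-1 0 0 0.03 0 0 0;-1 0 0 0.03 0 0 0;-1 0 0 0.03 0 0 0")

```text
clock: 5.3
eef_pos: [0.4849, -0.2695, 0.1332]
tool_rot: [0.647, 0.718, -0.172, 0.191]
ft_force: [1.2, -1.8, -2.3]
grip_width: 0.0523
grasp_force: 63.3
```

Call:
send_rows(steps="-1 0 0 0.03 0 0 0;-1 0 0 0.03 0 0 0;-1 0 0 0.03 0 0 0;-1 0 0 0.03 0 0 0;-1 0 0 0.03 0 0 0")

```text
clock: 5.72
eef_pos: [0.4849, -0.2695, 0.2836]
tool_rot: [0.647, 0.718, -0.172, 0.191]
ft_force: [1.0, -0.7, -1.9]
grip_width: 0.0528
grasp_force: 63.4
```

Run:
```python
from plan import *
Rinv=R.from_rotvec(-np.radians(75)*y0)*Rpick
print(Rinv.as_matrix()[:,2]); go([.46,-.32,.29],Rinv)
```

```text
[ 0.10315696 -0.96040166  0.25881905]
t 5.72 q [-0.21  0.15  0.    1.25 -0.49  1.21] p [ 0.4849 -0.2695  0.2836] ztool [ 0.052 -0.494 -0.868] y [0.995 0.103 0.001]
need 10.5 rows 15 d [-0.0249 -0.0505  0.0064] rv [-1.3056 -0.1366  0.0027] 
 per row [-0.0017 -0.0034  0.0004] [-0.087  -0.0091  0.0002] w 0.05278973018824046 63.35053324699402 [ 1.  -0.7 -1.9]
```

Run:
```python
from plan import *
Rinv=R.from_rotvec([0,0,.4])*R.from_rotvec(-np.radians(75)*y0)*Rpick
print(Rinv.as_matrix()[:,2]); go([.52,-.32,.29],Rinv)
```

```text
[ 0.46901187 -0.84441729  0.25881905]
t 5.72 q [-0.21  0.15  0.    1.25 -0.49  1.21] p [ 0.4849 -0.2695  0.2836] ztool [ 0.052 -0.494 -0.868] y [0.995 0.103 0.001]
need 10.9 rows 15 d [ 0.0351 -0.0505  0.0064] rv [-1.2599 -0.3956  0.3433] 
 per row [ 0.0023 -0.0034  0.0004] [-0.084  -0.0264  0.0229] w 0.05278973018824046 63.35053324699402 [ 1.  -0.7 -1.9]
```

Call:
send_rows(steps="-1 0.0023 -0.0034 0.0004 -0.084 -0.0264 0.0229;-1 0.0023 -0.0034 0.0004 -0.084 -0.0264 0.0229;-1 0.0023 -0.0034 0.0004 -0.084 -0.0264 0.0229;-1 0.0023 -0.0034 0.0004 -0.084 -0.0264 0.0229;-1 0.0023 -0.0034 0.0004 -0.084 -0.0264 0.0229")

```text
clock: 6.13
eef_pos: [0.4969, -0.2864, 0.2847]
tool_rot: [0.561, 0.687, -0.264, 0.38]
ft_force: [1.5, -0.7, -2.0]
grip_width: 0.0528
grasp_force: 63.4
```

Call:
send_rows(steps="-1 0.0023 -0.0034 0.0004 -0.084 -0.0264 0.0229;-1 0.0023 -0.0034 0.0004 -0.084 -0.0264 0.0229;-1 0.0023 -0.0034 0.0004 -0.084 -0.0264 0.0229;-1 0.0023 -0.0034 0.0004 -0.084 -0.0264 0.0229;-1 0.0023 -0.0034 0.0004 -0.084 -0.0264 0.0229")

```text
clock: 6.55
eef_pos: [0.51, -0.2997, 0.2832]
tool_rot: [0.472, 0.641, -0.324, 0.511]
ft_force: [1.0, 0.3, -3.4]
grip_width: 0.0528
grasp_force: 63.4
```

Run:
```python
from plan import *
Rinv=R.from_rotvec([0,0,.4])*R.from_rotvec(-np.radians(75)*y0)*Rpick
go([.52,-.32,.29],Rinv)
```

```text
t 6.55 q [ 0.02  0.1  -0.76 -0.19 -1.13  0.7 ] p [ 0.51   -0.2997  0.2832] ztool [ 0.35  -0.898 -0.268] y [0.936 0.345 0.067]
need 4.4 rows 5 d [ 0.01   -0.0203  0.0068] rv [-0.512  -0.1632  0.1323] 
 per row [ 0.002  -0.0041  0.0014] [-0.1024 -0.0326  0.0265] w 0.05281663290437782 63.443355560302734 [ 1.   0.3 -3.4]
```

Call:
send_rows(steps="-1 0.001 -0.002 0.0007 -0.051 -0.0163 0.0132;-1 0.001 -0.002 0.0007 -0.051 -0.0163 0.0132;-1 0.001 -0.002 0.0007 -0.051 -0.0163 0.0132;-1 0.001 -0.002 0.0007 -0.051 -0.0163 0.0132;-1 0.001 -0.002 0.0007 -0.051 -0.0163 0.0132")

```text
clock: 6.97
eef_pos: [0.5178, -0.3073, 0.2847]
tool_rot: [0.416, 0.605, -0.354, 0.58]
ft_force: [1.0, 0.9, -2.2]
grip_width: 0.0528
grasp_force: 63.5
```

Call:
send_rows(steps="-1 0.001 -0.002 0.0007 -0.051 -0.0163 0.0132;-1 0.001 -0.002 0.0007 -0.051 -0.0163 0.0132;-1 0.001 -0.002 0.0007 -0.051 -0.0163 0.0132;-1 0.001 -0.002 0.0007 -0.051 -0.0163 0.0132;-1 0.001 -0.002 0.0007 -0.051 -0.0163 0.0132")

```text
clock: 7.38
eef_pos: [0.5268, -0.3161, 0.2864]
tool_rot: [0.35, 0.562, -0.384, 0.644]
ft_force: [-30.0, 3.1, 97.3]
grip_width: 0.0522
grasp_force: 63.6
```

Run:
```python
from plan import *
Rinv=R.from_rotvec([0,0,.4])*R.from_rotvec(-np.radians(75)*y0)*Rpick
go([.52,-.32,.29],Rinv)
s=get_obs(); c=Rpick.inv().apply(cap0); print('cap now',R.from_quat(s['tool_rot']).apply(c))
```

```text
t 7.38 q [-0.04  0.74 -1.   -1.99 -1.04 -0.2 ] p [ 0.5268 -0.3161  0.2864] ztool [ 0.454 -0.882  0.124] y [0.888 0.46  0.02 ]
need 1.1 rows 5 d [-0.0068 -0.0039  0.0036] rv [-0.1311 -0.0471  0.0274] 
 per row [-0.0014 -0.0008  0.0007] [-0.0262 -0.0094  0.0055] w 0.05216987048226852 63.614569902420044 [-30.    3.1  97.3]
cap now [-0.16227808  0.35408449 -0.9210266 ]
```

Run:
```python
from h import *
s=get_obs(); print({k:np.round(v,3) for k,v in s.items()})
c=snap('scene'); cv2.imwrite('pics/s2.png',c['frame'][...,::-1]); s=get_obs(); print({k:np.round(v,3) for k,v in s.items()})
```

```text
{'clock': np.float64(7.383), 'joint_pos': array([-0.037,  0.737, -1.004, -1.99 , -1.045, -0.196]), 'joint_vel': array([-0.231,  0.757,  0.074, -0.047,  0.452, -0.878]), 'tau': array([  0.748, -36.282,   0.941,  -8.945,   0.247,   0.668]), 'eef_pos': array([ 0.527, -0.316,  0.286]), 'tool_rot': array([ 0.35 ,  0.562, -0.384,  0.644]), 'ft_force': array([-29.969,   3.07 ,  97.297]), 'ft_torque': array([-6.268, -3.789, -2.071]), 'grasp_force': np.float64(63.615), 'grip_width': np.float64(0.052)}
{'clock': np.float64(7.433), 'joint_pos': array([-0.039,  0.748, -1.003, -1.98 , -1.043, -0.198]), 'joint_vel': array([ 0.019, -0.089, -0.017,  0.026, -0.09 ,  0.183]), 'tau': array([  0.969, -51.718,   0.625, -13.244,   0.86 ,  -0.198]), 'eef_pos': array([ 0.528, -0.317,  0.278]), 'tool_rot': array([ 0.346,  0.568, -0.388,  0.638]), 'ft_force': array([ 1.696,  0.176, -8.893]), 'ft_torque': array([1.616, 0.88 , 0.107]), 'grasp_force': np.float64(64.477), 'grip_width': np.float64(0.052)}
```

View pics/s2.png

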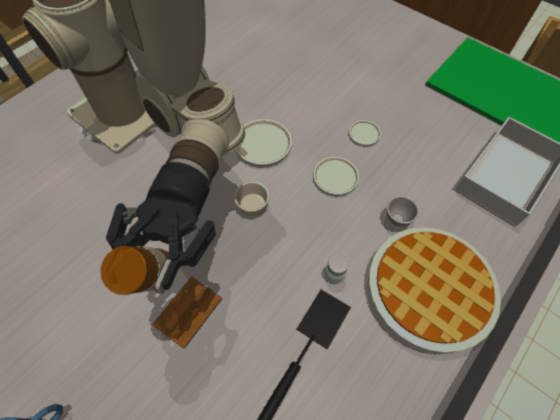

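The scene view shows the bottle base-up at (130,270), clear of the cradle (187,312). The force spike was joint 4 reaching its limit while moving fast, and it has gone. Raising the wrist should take joint 4 away from the limit.

Call:
send_rows(steps="-1 0 0 0.01 0 0 0;-1 0 0 0.015 0 0 0;-1 0 0 0.015 0 0 0;-1 0 0 0.015 0 0 0;-1 0 0 0.01 0 0 0")

```text
clock: 7.85
eef_pos: [0.5262, -0.3164, 0.3544]
tool_rot: [0.353, 0.559, -0.382, 0.646]
ft_force: [0.6, -0.6, -2.2]
grip_width: 0.0526
grasp_force: 64.5
```

Run:
```python
from plan import *
Rinv=R.from_rotvec([0,0,.4])*R.from_rotvec(-np.radians(75)*y0)*Rpick
go([.52,-.32,.36],Rinv)
s=get_obs(); c=Rpick.inv().apply(cap0); print('cap now',R.from_quat(s['tool_rot']).apply(c),s['ft_force'])
```

```text
t 7.85 q [-0.04  0.49 -1.   -1.74 -1.05 -0.19] p [ 0.5262 -0.3164  0.3544] ztool [ 0.453 -0.883  0.125] y [0.888 0.459 0.029]
need 1.1 rows 5 d [-0.0062 -0.0036  0.0056] rv [-0.1338 -0.0389  0.0277] 
 per row [-0.0012 -0.0007  0.0011] [-0.0268 -0.0078  0.0055] w 0.05258194838630646 64.49486017227173 [ 0.6 -0.6 -2.2]
cap now [-0.15437176  0.35657728 -0.9214239 ] [ 0.59501265 -0.56828611 -2.19409721]
```

Call:
send_rows(steps="-1 0 0 0.015 -0.024 -0.008 0.005;-1 0 0 0.015 -0.024 -0.008 0.005;-1 0 0 0.015 -0.024 -0.008 0.005;-1 0 0 0.01 -0.024 -0.008 0.005;-1 0 0 0.005 -0.024 -0.008 0.005")

```text
clock: 8.27
eef_pos: [0.5258, -0.3162, 0.4153]
tool_rot: [0.314, 0.525, -0.399, 0.682]
ft_force: [0.4, -0.2, -2.0]
grip_width: 0.0527
grasp_force: 64.5
```

Call:
send_rows(steps="-1 0 0 0 0 0 0;-1 0 0 0 0 0 0;-1 0 0 0 0 0 0;-1 0 0 0 0 0 0;-1 0 0 0 0 0 0")

```text
clock: 8.68
eef_pos: [0.5263, -0.3164, 0.4124]
tool_rot: [0.314, 0.528, -0.4, 0.68]
ft_force: [0.4, 1.0, -1.2]
grip_width: 0.0528
grasp_force: 64.5
```

Call:
send_rows(steps="-1 0 0 0 0 0 0;-1 0 0 0 0 0 0;-1 0 0 0 0 0 0;-1 0 0 0 0 0 0;-1 0 0 0 0 0 0")

```text
clock: 9.1
eef_pos: [0.5263, -0.3165, 0.4123]
tool_rot: [0.313, 0.528, -0.4, 0.68]
ft_force: [-0.0, -0.4, -2.0]
grip_width: 0.0526
grasp_force: 64.5
```

Call:
send_rows(steps="-1 0 0 0 0 0 0;-1 0 0 0 0 0 0;-1 0 0 0 0 0 0;-1 0 0 0 0 0 0;-1 0 0 0 0 0 0")

```text
clock: 9.52
eef_pos: [0.5263, -0.3166, 0.4124]
tool_rot: [0.314, 0.528, -0.4, 0.68]
ft_force: [-0.0, 0.3, -2.1]
grip_width: 0.0525
grasp_force: 64.5
```

Run:
```python
from wc import *
Rinv=R.from_rotvec([0,0,.4])*R.from_rotvec(-np.radians(75)*y0)*Rpick
go([.52,-.32,.40],Rinv)
s=get_obs(); c=Rpick.inv().apply(cap0); R0=R.from_quat(s['tool_rot']);print('cap now',R0.apply(c))
# actual bottle axis in tool frame from wrist depth cloud
w=snap('wrist'); C=wcloud(w); b,g,r=[w['frame'][...,i].astype(int) for i in(2,1,0)]
m=(w['range_z']>.03)&(abs(C[...,1])<.03)&(C[...,0]>.012)&(C[...,0]<.12)&(C[...,2]<.02)&(C[...,2]>-.13)&(r>g+25)
Q=C[m]; print(len(Q),Q.min(0),Q.max(0))
from scipy.optimize import least_squares
def f(p):
    d=np.array([np.cos(p[0]),p[1],-np.sin(p[0])]);d/=np.linalg.norm(d); o=np.array([0,p[2],p[3]]); q=Q-o; s_=q@d; return np.where((s_<.04),np.linalg.norm(q-np.outer(s_,d),axis=1)-.027,0)
for a0 in (.3,.5,.7):
    r_=least_squares(f,[a0,0,0,-.067],loss='soft_l1',f_scale=.002); print(r_.x,r_.cost)
```

```text
t 9.52 q [-0.07  0.5  -0.99 -1.93 -0.95 -0.36] p [ 0.5263 -0.3166  0.4124] ztool [ 0.467 -0.849  0.246] y [0.876 0.483 0.004]
need 0.3 rows 5 d [-0.0063 -0.0034 -0.0124] rv [-0.0132 -0.0024  0.0029] 
 per row [-0.0013 -0.0007 -0.0025] [-0.0026 -0.0005  0.0006] w 0.05253661297298132 64.50327157974243 [-0.   0.3 -2.1]
cap now [-0.12735247  0.23936489 -0.96254132]
16628 [ 0.01200631 -0.02553256 -0.11224138] [ 0.05215237  0.02717139 -0.07914369]
[ 5.21363273e-01  7.74050264e-03  4.22843457e-04 -6.46726097e-02] 7.848420814104042e-05
[ 5.21363281e-01  7.74045530e-03  4.22845025e-04 -6.46726093e-02] 7.848420814102573e-05
[0.58142924 0.01455095 0.01267219 0.06135195] 0.0
```

Held upside down for more than a second at about 16° off vertical. In the tool frame the bottle axis lies at 29.9° and crosses the tool axis at z = −64.7 mm. I fit quick arm kinematics to the logged poses, to plan the swing to upright inside the joint limits.

```bash
cat > kin.py <<'E'
from plan import *
from scipy.optimize import least_squares
D=[([-1.24,.24,.0045,1.335,0,1.57],[.1631,-.472,.1913],None),
([-.39,.05,-.18,1.24,-.35,1.51],[.3741,-.2813,.232],None),
([-.04,.2,-.28,1.01,-.52,1.41],[.4763,-.1862,.1524],None),
([-.21,.15,0,1.25,-.49,1.21],[.4849,-.2695,.2836],None),
([.02,.1,-.76,-.19,-1.13,.7],[.51,-.2997,.2832],None),
([-.037,.737,-1.004,-1.99,-1.045,-.196],[.5268,-.3161,.2864],None),
([-.04,.49,-1.,-1.74,-1.05,-.19],[.5262,-.3164,.3544],None),
([-.07,.5,-.99,-1.93,-.95,-.36],[.5263,-.3166,.4124],None)]
def fk(q,x):
    r0,h0,a,b,ph,L,ph2,off=x
    f=q[1]-q[2]+ph
    r=r0+a*np.sin(q[1]+ph2)+b*np.cos(f); z=h0+a*np.cos(q[1]+ph2)-b*np.sin(f)
    p=q[1]-q[2]+q[3]
    B=R.from_rotvec([0,0,q[0]])*R.from_rotvec([0,p,0])
    Rw=B*R.from_rotvec([0,0,q[4]])
    P=R.from_rotvec([0,0,q[0]]).apply([r,0,z])+B.apply([off,0,0])+Rw.apply([L,0,0])
    # tool: z=ex ; at q5=pi/2,p=pi/2: y=ex radial -> local +z ; x = left -> local y
    Rr=Rw*R.from_rotvec([SG*(q[5]-np.pi/2),0,0])*R.from_matrix(np.c_[[0,1,0],[0,0,1],[1,0,0]])
    return P,Rr
SG=1
def fit():
    g=lambda x:np.concatenate([fk(q,x)[0]-p for q,p,_ in D])
    r=least_squares(g,[0,.3,.3,.3,0,.25,0,.05],loss='soft_l1',f_scale=.01); return r
X=fit()
def ik(P,Rg,q0):
    g=lambda q:np.r_[(fk(q,X.x)[0]-P)*10,(fk(q,X.x)[1]*Rg.inv()).as_rotvec()*3]
    lo=[-2.72,-1.05,-1.09,-1.99,-1.42,-3.14];hi=[2.72,1.87,1.28,2.15,1.44,3.14]
    r=least_squares(g,np.clip(q0,np.array(lo)+.01,np.array(hi)-.01),bounds=(lo,hi)); return r.x,r.cost
CT=np.array([np.cos(.5214),.0077,-np.sin(.5214)])
def upright(psi,roll=0):
    # rotation with R*CT = Z and tool azimuth psi
    M=R.align_vectors([[0,0,1],[np.cos(psi),np.sin(psi),0]],[CT,[np.sin(.5214),0,np.cos(.5214)]],weights=[100,1])[0]; return M
E
python3 - <<'E'
import kin; from kin import *
print(X.x.round(3),X.cost,np.abs(X.fun).max())
s=get_obs(); R0=R.from_quat(s['tool_rot']); q=s['joint_pos']
for sg in(1,-1):
    kin.SG=sg; print(sg,(fk(q,X.x)[1]*R0.inv()).magnitude())
kin.SG=min((1,-1),key=lambda g:(setattr(kin,'SG',g),(fk(q,X.x)[1]*R0.inv()).magnitude())[1])
print(ik(s['eef_pos'],R0,q))
for psi in (30,50,70,90):
    Rg=upright(np.radians(psi)); z=Rg.as_matrix()[:,2]
    for h in(.055,.15,.3):
        P=np.array([.5135,.1745,h])+.0647*z
        print(psi,h,[ (np.round(a,2),round(b,4)) for a,b in [min((ik(P,Rg,g) for g in ([.2,.2,-.3,1,.5,1.4],[.2,.5,.5,.5,.5,1.5],[.2,.7,-1,-.5,.5,2.])),key=lambda t:t[1])]])
E
```

```text
[-0.001  0.24   0.498  0.398 -0.022  0.342 -0.01   0.105] 2.6598567031234377e-05 0.0028602780686791673
1 4.3709524189038457e-16
-1 2.4201437693914802
(array([-0.07131351,  0.49831297, -0.99267625, -1.92876628, -0.95041097,
       -0.35957372]), np.float64(4.995091903762735e-30))
30 0.055 [(array([ 0.17,  0.6 , -1.09, -1.11,  0.31,  2.94]), np.float64(0.0079))]
30 0.15 [(array([ 0.18,  0.24, -1.08, -0.77,  0.29,  2.96]), np.float64(0.0))]
30 0.3 [(array([ 0.18, -0.19, -0.84, -0.11,  0.29,  2.96]), np.float64(0.0))]
50 0.055 [(array([-0.03,  0.57, -0.98, -0.81,  0.74,  2.58]), np.float64(0.0))]
50 0.15 [(array([-0.03,  0.26, -0.92, -0.43,  0.74,  2.58]), np.float64(0.0))]
50 0.3 [(array([-0.03, -0.08, -0.71,  0.11,  0.74,  2.58]), np.float64(0.0))]
70 0.055 [(array([-0.12,  0.56, -0.69, -0.06,  1.  ,  2.01]), np.float64(0.0))]
70 0.15 [(array([-0.12,  0.35, -0.63,  0.21,  1.  ,  2.01]), np.float64(0.0))]
70 0.3 [(array([-0.12,  0.11, -0.44,  0.64,  1.  ,  2.01]), np.float64(0.0))]
90 0.055 [(array([-0.13,  0.7 , -0.3 ,  0.79,  1.04,  1.32]), np.float64(0.0))]
90 0.15 [(array([-0.13,  0.55, -0.25,  0.99,  1.04,  1.32]), np.float64(0.0))]
90 0.3 [(array([-0.13,  0.38, -0.07,  1.33,  1.04,  1.32]), np.float64(0.0))]
```

```bash
cat > path.py <<'E'
from kin import *
def seg(P0,R0,P1,R1,N,q,quiet=False):
    d=(np.array(P1)-P0)/N; rv=(R1*R0.inv()).as_rotvec()/N; mx=0; Q=[q]
    for i in range(1,N+1):
        q2,c=ik(P0+d*i,R.from_rotvec(rv*i)*R0,q); 
        if c>1e-6: print('  unreach',i,c)
        mx=np.maximum(mx,abs(q2-q)); q=q2; Q.append(q)
    print('N',N,'per row',d.round(4),rv.round(4),'\n maxdq/row',mx.round(3),'qmin',np.min(Q,0).round(2),'qmax',np.max(Q,0).round(2),'end',q.round(2)); return q
E
python3 - <<'E'
from path import *
s=get_obs(); R0=R.from_quat(s['tool_rot']); P0=s['eef_pos']; q=s['joint_pos']
Rm=R.from_rotvec([0,0,.05])*Rpick
Pm=np.array([.5,-.15,.36])
q1=seg(P0,R0,Pm,Rm,20,q)
Ru=upright(np.radians(80)); z=Ru.as_matrix()[:,2]; print(Ru.apply(CT),z)
Pu=np.array([.5135,.1745,.055+.15])+.0647*z; print('Pu',Pu)
seg(Pm,Rm,Pu,Ru,20,q1)
E
```

```text
N 20 per row [-0.0013  0.0083 -0.0026] [ 0.0615  0.0213 -0.0147] 
 maxdq/row [0.04  0.102 0.1   0.364 0.074 0.219] qmin [-0.07 -0.05 -0.99 -1.93 -1.24 -0.36] qmax [ 0.15  0.5   0.2   1.55 -0.52  1.44] end [ 0.04  0.15  0.2   1.55 -0.52  1.44]
[-1.21517755e-16  1.42067692e-16  1.00002964e+00] [ 0.15435123  0.85328318 -0.49807983]
Pu [0.52348652 0.22970742 0.17277423]
N 20 per row [ 0.0012  0.019  -0.0094] [ 0.0789 -0.001  -0.0127] 
 maxdq/row [0.016 0.031 0.056 0.122 0.079 0.053] qmin [-0.15  0.15 -0.39  0.75 -0.52  1.44] qmax [0.04 0.35 0.23 1.56 1.05 1.66] end [-0.13  0.35 -0.39  0.75  1.05  1.66]
```

Call:
send_rows(steps="-1 -0.0007 0.0042 -0.0013 0.031 0.0107 -0.0074;-1 -0.0007 0.0042 -0.0013 0.031 0.0107 -0.0074;-1 -0.0007 0.0042 -0.0013 0.031 0.0107 -0.0074;-1 -0.0007 0.0042 -0.0013 0.031 0.0107 -0.0074;-1 -0.0007 0.0042 -0.0013 0.031 0.0107 -0.0074")

```text
clock: 9.98
eef_pos: [0.5226, -0.2952, 0.4054]
tool_rot: [0.364, 0.57, -0.379, 0.632]
ft_force: [0.3, -0.9, -1.4]
grip_width: 0.0528
grasp_force: 64.5
```

Call:
send_rows(steps="-1 -0.0007 0.0042 -0.0013 0.031 0.0107 -0.0074;-1 -0.0007 0.0042 -0.0013 0.031 0.0107 -0.0074;-1 -0.0007 0.0042 -0.0013 0.031 0.0107 -0.0074;-1 -0.0007 0.0042 -0.0013 0.031 0.0107 -0.0074;-1 -0.0007 0.0042 -0.0013 0.031 0.0107 -0.0074")

```text
clock: 10.4
eef_pos: [0.5188, -0.2741, 0.399]
tool_rot: [0.412, 0.607, -0.354, 0.579]
ft_force: [0.6, 0.8, -2.8]
grip_width: 0.0527
grasp_force: 64.4
```

Call:
send_rows(steps="-1 -0.0007 0.0042 -0.0013 0.031 0.0107 -0.0074;-1 -0.0007 0.0042 -0.0013 0.031 0.0107 -0.0074;-1 -0.0007 0.0042 -0.0013 0.031 0.0107 -0.0074;-1 -0.0007 0.0042 -0.0013 0.031 0.0107 -0.0074;-1 -0.0007 0.0042 -0.0013 0.031 0.0107 -0.0074")

```text
clock: 10.82
eef_pos: [0.5154, -0.2531, 0.3924]
tool_rot: [0.458, 0.641, -0.328, 0.522]
ft_force: [0.5, -0.5, -2.6]
grip_width: 0.0529
grasp_force: 64.4
```

Call:
send_rows(steps="-1 -0.0007 0.0042 -0.0013 0.031 0.0107 -0.0074;-1 -0.0007 0.0042 -0.0013 0.031 0.0107 -0.0074;-1 -0.0007 0.0042 -0.0013 0.031 0.0107 -0.0074;-1 -0.0007 0.0042 -0.0013 0.031 0.0107 -0.0074;-1 -0.0007 0.0042 -0.0013 0.031 0.0107 -0.0074")

```text
clock: 11.23
eef_pos: [0.5121, -0.232, 0.3854]
tool_rot: [0.5, 0.669, -0.299, 0.461]
ft_force: [1.0, -0.7, -1.7]
grip_width: 0.0524
grasp_force: 64.4
```

Run:
```python
from path import *
s=get_obs(); R0=R.from_quat(s['tool_rot']); P0=s['eef_pos']; q=s['joint_pos'];print(q.round(2),P0,s['ft_force'])
Rm=R.from_rotvec([0,0,.05])*Rpick
Pm=np.array([.5,-.15,.36])
q1=seg(P0,R0,Pm,Rm,15,q)
```

```text
[ 0.16 -0.01 -0.35  0.8  -1.12  1.16] [ 0.51210886 -0.23195526  0.38544136] [ 1.01830396 -0.72527965 -1.66880196]
N 15 per row [-0.0008  0.0055 -0.0017] [ 0.0405  0.0141 -0.0098] 
 maxdq/row [0.013 0.013 0.046 0.094 0.041 0.054] qmin [ 0.04 -0.01 -0.35  0.8  -1.12  1.16] qmax [ 0.16  0.15  0.2   1.55 -0.52  1.44] end [ 0.04  0.15  0.2   1.55 -0.52  1.44]
```

Call:
send_rows(steps="-1 -0.0012 0.0082 -0.0025 0.061 0.021 -0.0147;-1 -0.0012 0.0082 -0.0025 0.061 0.021 -0.0147;-1 -0.0012 0.0082 -0.0025 0.061 0.021 -0.0147;-1 -0.0012 0.0082 -0.0025 0.061 0.021 -0.0147;-1 -0.0012 0.0082 -0.0025 0.061 0.021 -0.0147")

```text
clock: 11.65
eef_pos: [0.5061, -0.1904, 0.3731]
tool_rot: [0.572, 0.712, -0.236, 0.333]
ft_force: [0.6, -0.3, -2.0]
grip_width: 0.0529
grasp_force: 64.4
```

Call:
send_rows(steps="-1 -0.0012 0.0082 -0.0025 0.061 0.021 -0.0147;-1 -0.0012 0.0082 -0.0025 0.061 0.021 -0.0147;-1 -0.0012 0.0082 -0.0025 0.061 0.021 -0.0147;-1 -0.0012 0.0082 -0.0025 0.061 0.021 -0.0147;-1 -0.0012 0.0082 -0.0025 0.061 0.021 -0.0147")

```text
clock: 12.07
eef_pos: [0.5004, -0.1495, 0.3609]
tool_rot: [0.629, 0.734, -0.167, 0.196]
ft_force: [0.8, -0.6, -2.2]
grip_width: 0.0524
grasp_force: 64.3
```

Call:
send_rows(steps="-1 0.0012 0.019 -0.003 0.079 -0.001 -0.0127;-1 0.0012 0.019 -0.003 0.079 -0.001 -0.0127;-1 0.0012 0.019 -0.003 0.079 -0.001 -0.0127;-1 0.0012 0.019 -0.003 0.079 -0.001 -0.0127;-1 0.0012 0.019 -0.003 0.079 -0.001 -0.0127")

```text
clock: 12.48
eef_pos: [0.5068, -0.0543, 0.3463]
tool_rot: [0.678, 0.732, -0.023, 0.066]
ft_force: [-0.3, -0.2, -1.7]
grip_width: 0.0523
grasp_force: 64.3
```

Call:
send_rows(steps="-1 0.0012 0.019 -0.008 0.079 -0.001 -0.0127;-1 0.0012 0.019 -0.008 0.079 -0.001 -0.0127;-1 0.0012 0.019 -0.008 0.079 -0.001 -0.0127;-1 0.0012 0.019 -0.008 0.079 -0.001 -0.0127;-1 0.0012 0.019 -0.008 0.079 -0.001 -0.0127")

```text
clock: 12.9
eef_pos: [0.5128, 0.0403, 0.3062]
tool_rot: [0.701, 0.7, 0.12, -0.067]
ft_force: [-0.0, -0.4, -1.3]
grip_width: 0.0527
grasp_force: 64.3
```

Run:
```python
from path import *
s=get_obs(); R0=R.from_quat(s['tool_rot']); P0=s['eef_pos']; q=s['joint_pos'];print(q.round(2),P0,s['ft_force'],s['grasp_force'],s['clock'])
Ru=upright(np.radians(80)); z=Ru.as_matrix()[:,2]; Pu=np.array([.5135,.1745,.055+.12])+.0647*z
seg(P0,R0,Pu,Ru,15,q)
```

```text
[-0.1   0.19  0.2   1.53  0.27  1.48] [0.51275319 0.04031834 0.30616903] [-7.39748399e-04 -4.45818908e-01 -1.32966852e+00] 64.32399094104767 12.9
N 15 per row [ 0.0007  0.0126 -0.0109] [ 0.0524 -0.0007 -0.0082] 
 maxdq/row [0.008 0.031 0.049 0.096 0.052 0.037] qmin [-0.15  0.19 -0.42  0.67  0.27  1.48] qmax [-0.1   0.4   0.2   1.53  1.05  1.66] end [-0.13  0.4  -0.42  0.67  1.05  1.66]
```

Call:
send_rows(steps="-1 0.0007 0.0126 -0.008 0.0524 -0.0007 -0.0082;-1 0.0007 0.0126 -0.008 0.0524 -0.0007 -0.0082;-1 0.0007 0.0126 -0.008 0.0524 -0.0007 -0.0082;-1 0.0007 0.0126 -0.008 0.0524 -0.0007 -0.0082;-1 0.0007 0.0126 -0.008 0.0524 -0.0007 -0.0082")

```text
clock: 13.32
eef_pos: [0.5159, 0.1029, 0.2658]
tool_rot: [0.7, 0.664, 0.212, -0.154]
ft_force: [-0.3, -0.4, -1.6]
grip_width: 0.0528
grasp_force: 64.3
```

Call:
send_rows(steps="-1 0.0007 0.0126 -0.011 0.0524 -0.0007 -0.0082;-1 0.0007 0.0126 -0.011 0.0524 -0.0007 -0.0082;-1 0.0007 0.0126 -0.011 0.0524 -0.0007 -0.0082;-1 0.0007 0.0126 -0.011 0.0524 -0.0007 -0.0082;-1 0.0007 0.0126 -0.011 0.0524 -0.0007 -0.0082")

```text
clock: 13.73
eef_pos: [0.5193, 0.1657, 0.2106]
tool_rot: [0.687, 0.617, 0.301, -0.239]
ft_force: [0.7, 0.8, -2.5]
grip_width: 0.053
grasp_force: 64.4
```

Call:
send_rows(steps="-1 0.0007 0.0126 -0.011 0.0524 -0.0007 -0.0082;-1 0.0007 0.0126 -0.011 0.0524 -0.0007 -0.0082;-1 0.0007 0.0126 -0.011 0.0524 -0.0007 -0.0082;-1 0.0007 0.0126 -0.011 0.0524 -0.0007 -0.0082;-1 0.0007 0.0126 -0.011 0.0524 -0.0007 -0.0082")

```text
clock: 14.15
eef_pos: [0.5229, 0.2287, 0.1557]
tool_rot: [0.662, 0.559, 0.385, -0.319]
ft_force: [1.1, -0.3, -2.8]
grip_width: 0.0527
grasp_force: 64.4
```

Call:
send_rows(steps="-1 0 0 0 0 0 0;-1 0 0 0 0 0 0;-1 0 0 0 0 0 0;-1 0 0 0 0 0 0;-1 0 0 0 0 0 0")

```text
clock: 14.57
eef_pos: [0.5241, 0.228, 0.1579]
tool_rot: [0.661, 0.56, 0.386, -0.317]
ft_force: [-0.3, -0.4, -1.8]
grip_width: 0.0529
grasp_force: 64.4
```

Run:
```python
from path import *
s=get_obs(); R0=R.from_quat(s['tool_rot']); P0=s['eef_pos']; q=s['joint_pos'];print(q.round(2),P0,s['ft_force'],s['grasp_force'],s['clock'])
print('cap',R0.apply(CT)); g=P0-.0647*R0.as_matrix()[:,2]; print('grasp pt',g)
Ru=upright(np.radians(80)); z=Ru.as_matrix()[:,2]; Pu=np.array([.5135,.1745,.055+.06])+.0647*z
seg(P0,R0,Pu,Ru,5,q)
for n in('top','scene'):
    c=snap(n);P=cloud(c);f=c['frame'].astype(int);ok=c['range_z']>.1
    m=ok&(np.linalg.norm(P[...,:2]-g[:2],axis=-1)<.045)&(P[...,2]>.1)
    am=m&(f[...,0]>f[...,2]+30); Q=P[am]; print(n,'amber',len(Q),Q.min(0).round(3),Q.max(0).round(3))
    dk=m&(f.sum(-1)<90)&(np.linalg.norm(P[...,:2]-g[:2],axis=-1)<.03)&(P[...,2]>.18);Q=P[dk];print('cap',len(Q),Q.mean(0).round(3) if len(Q) else '',Q.max(0).round(3) if len(Q) else '')
    np.savez(f'{n}_b.npz',**c)
t=cv2.resize(load('top')['frame'][130:300,120:320],None,fx=2,fy=2); u=cv2.resize(load('scene')['frame'][60:300,180:440],None,fx=1.5,fy=1.5)
im=np.zeros((360,800,3),np.uint8); im[:340,:400]=t; im[:,400:790]=u; cv2.imwrite('pics/p1.png',im[...,::-1])
```

```text
[-0.13  0.38 -0.4   0.72  1.04  1.65] [0.52406256 0.22800706 0.1579261 ] [-0.33658751 -0.39045514 -1.77704309] 64.41416680812836 14.5667
cap [-0.00358663  0.00434651  1.00001377]
grasp pt [0.51404745 0.17292442 0.19035587]
N 5 per row [-0.0001  0.0003 -0.015 ] [ 0.0009  0.0007 -0.0003] 
 maxdq/row [0.002 0.027 0.017 0.039 0.001 0.004] qmin [-0.13  0.38 -0.47  0.52  1.04  1.65] qmax [-0.13  0.5  -0.4   0.72  1.05  1.66] end [-0.13  0.5  -0.47  0.52  1.05  1.66]
top amber 507 [0.487 0.145 0.207] [0.54  0.198 0.272]
cap 325 [0.507 0.166 0.25 ] [0.54  0.193 0.277]
scene amber 705 [0.488 0.144 0.144] [0.541 0.19  0.259]
cap 262 [0.517 0.164 0.268] [0.529 0.182 0.276]
```

View pics/p1.png

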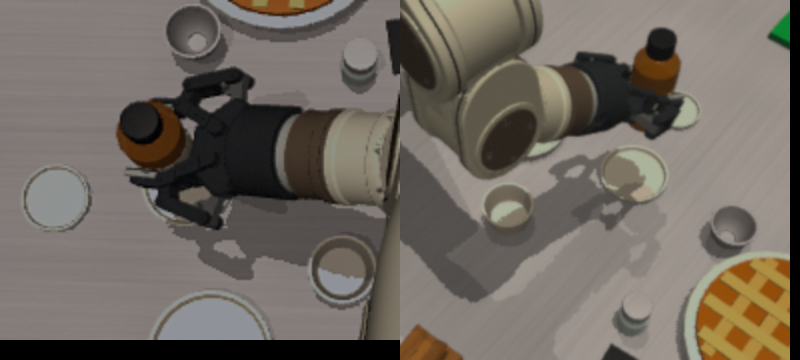

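The picture shows the bottle upright above the middle saucer: cap at (140,122) in the top crop and (660,42) in the scene crop. The bystanders are undisturbed. The base is at about z = 0.144, so I lower it.

Call:
send_rows(steps="-1 0 0.0003 -0.012 0.0009 0.0007 0;-1 0 0.0003 -0.014 0.0009 0.0007 0;-1 0 0.0003 -0.014 0.0009 0.0007 0;-1 0 0.0003 -0.014 0.0009 0.0007 0;-1 0 0.0003 -0.014 0.0009 0.0007 0")

```text
clock: 15.08
eef_pos: [0.5234, 0.2297, 0.0885]
tool_rot: [0.661, 0.558, 0.385, -0.32]
ft_force: [0.0, -0.3, -2.0]
grip_width: 0.0528
grasp_force: 64.4
```

Call:
send_rows(steps="-1 0 0 -0.014 0 0 0;-1 0 0 -0.012 0 0 0;-1 0 0 -0.01 0 0 0;-1 0 0 -0.006 0 0 0;-1 0 0 -0.003 0 0 0")

```text
clock: 15.5
eef_pos: [0.5228, 0.2299, 0.0428]
tool_rot: [0.662, 0.558, 0.385, -0.321]
ft_force: [-0.5, 1.1, -1.8]
grip_width: 0.0529
grasp_force: 64.4
```

Call:
send_rows(steps="-1 0 0 -0.002 0 0 0;-1 0 0 -0.002 0 0 0;-1 0 0 -0.002 0 0 0;-1 0 0 -0.002 0 0 0;-1 0 0 -0.001 0 0 0")

```text
clock: 15.92
eef_pos: [0.5229, 0.2299, 0.0344]
tool_rot: [0.662, 0.558, 0.385, -0.321]
ft_force: [-0.7, -0.3, -2.3]
grip_width: 0.0527
grasp_force: 64.4
```

Run:
```python
from kin import *
s=get_obs(); R0=R.from_quat(s['tool_rot']); print(s['eef_pos'],s['eef_pos']-.0647*R0.as_matrix()[:,2],R0.apply(CT),s['ft_force'],s['joint_pos'].round(2))
c=snap('scene');P=cloud(c);f=c['frame'].astype(int)
m=(np.linalg.norm(P[...,:2]-[.514,.174],axis=-1)<.03)&(f.sum(-1)<120)&(P[...,2]>.1)&(P[...,2]<.2); print('cap top',np.percentile(P[m][:,2],[50,95,100]))
```

```text
[0.52293398 0.22989024 0.03444439] [0.51314218 0.17463229 0.06664329] [ 0.00298156 -0.00101736  1.00002468] [-0.70337211 -0.2978435  -2.33318594] [-0.13  0.6  -0.49  0.41  1.05  1.65]
cap top [0.14452226 0.15198219 0.15348606]
```

Call:
send_rows(steps="-1 0 0 -0.002 0 0 0;-1 0 0 -0.002 0 0 0;-1 0 0 -0.002 0 0 0;-1 0 0 -0.002 0 0 0;-1 0 0 -0.002 0 0 0")

```text
clock: 16.38
eef_pos: [0.5228, 0.2299, 0.0241]
tool_rot: [0.662, 0.558, 0.385, -0.321]
ft_force: [0.2, 0.4, -2.0]
grip_width: 0.0527
grasp_force: 64.4
```

Call:
send_rows(steps="-1 0 0 -0.001 0 0 0;-1 0 0 -0.001 0 0 0;-1 0 0 -0.0005 0 0 0;-1 0 0 -0.0005 0 0 0;-1 0 0 0 0 0 0")

```text
clock: 16.8
eef_pos: [0.5228, 0.2302, 0.0227]
tool_rot: [0.661, 0.557, 0.386, -0.322]
ft_force: [-3.7, -3.1, 6.2]
grip_width: 0.0527
grasp_force: 64.8
```

Contact is about 8 N, gentle. I hold briefly, then release gradually.

Call:
send_rows(steps="-1 0 0 0 0 0 0;-1 0 0 0.0005 0 0 0;-1 0 0 0 0 0 0;-1 0 0 0 0 0 0;-1 0 0 0 0 0 0")

```text
clock: 17.22
eef_pos: [0.5228, 0.2302, 0.0226]
tool_rot: [0.661, 0.557, 0.385, -0.322]
ft_force: [-2.9, -2.4, 5.8]
grip_width: 0.0526
grasp_force: 64.8
```

Call:
send_rows(steps="0.2 0 0 0 0 0 0;0.3 0 0 0 0 0 0;0.4 0 0 0 0 0 0;0.5 0 0 0 0 0 0;0.6 0 0 0 0 0 0")

```text
clock: 17.63
eef_pos: [0.523, 0.2299, 0.0216]
tool_rot: [0.662, 0.558, 0.385, -0.321]
ft_force: [-0.7, -0.5, -0.9]
grip_width: 0.0684
grasp_force: 0.0
```

Call:
send_rows(steps="0.8 0 0 0 0 0 0;1 0 0 0 0 0 0;1 0 0 0 0 0 0;1 0 0 0 0 0 0;1 0 0 0 0 0 0")

```text
clock: 18.05
eef_pos: [0.5228, 0.2299, 0.0218]
tool_rot: [0.662, 0.558, 0.385, -0.321]
ft_force: [-0.7, 0.0, -0.5]
grip_width: 0.0853
grasp_force: 0.0
```

Run:
```python
from wc import *
s=get_obs(); R0=R.from_quat(s['tool_rot']); print(s['eef_pos'],s['ft_force'],R0.as_matrix()[:,2])
c=snap('scene');P=cloud(c);f=c['frame'].astype(int)
m=(np.linalg.norm(P[...,:2]-[.514,.174],axis=-1)<.03)&(f.sum(-1)<120)&(P[...,2]>.1)&(P[...,2]<.2); print('cap top',np.percentile(P[m][:,2],[50,95,100]),P[m].mean(0))
a=cv2.resize(c['frame'][60:260,230:440],None,fx=1.9,fy=1.9); w=snap('wrist')['frame'][60:,100:460]; 
im=np.zeros((400,800,3),np.uint8); im[:a.shape[0],:a.shape[1]]=a; im[:360,420:780]=w; cv2.imwrite('pics/r1.png',im[...,::-1])
```

```text
[0.52281166 0.22990226 0.02180912] [-0.74016756  0.01838693 -0.47989608] [ 0.1511001   0.85406116 -0.4977432 ]
cap top [0.13742315 0.14029703 0.14157044] [0.51530107 0.16728402 0.13373734]
```

View pics/r1.png

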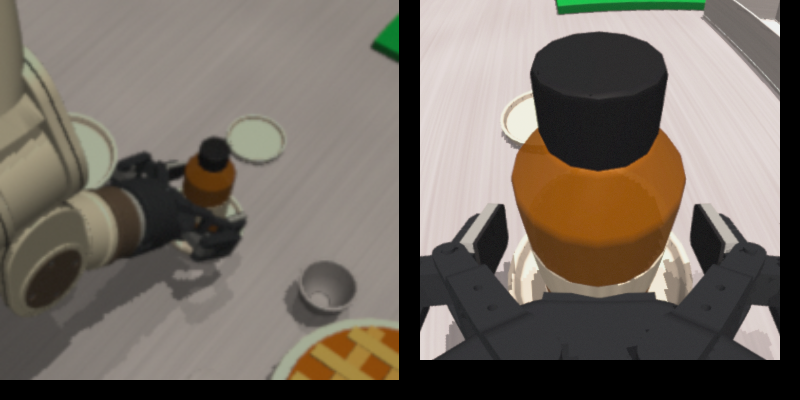

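The bottle stands free in the saucer, cap at (600,70) in the wrist crop, with clear gaps to both pads. I retreat along the tool axis.

Call:
send_rows(steps="1 -0.0012 -0.0068 0.004 0 0 0;1 -0.0015 -0.0085 0.005 0 0 0;1 -0.0018 -0.0102 0.006 0 0 0;1 -0.0018 -0.0102 0.006 0 0 0;1 -0.0018 -0.0102 0.006 0 0 0")

```text
clock: 18.57
eef_pos: [0.5145, 0.1837, 0.0491]
tool_rot: [0.662, 0.558, 0.385, -0.321]
ft_force: [-0.2, -0.1, -0.4]
grip_width: 0.0853
grasp_force: 0.0
```

Call:
send_rows(steps="1 -0.0018 -0.0102 0.006 0 0 0;1 -0.0018 -0.0102 0.006 0 0 0;1 -0.0018 -0.0102 0.006 0 0 0;1 -0.0018 -0.0102 0.006 0 0 0;1 -0.0018 -0.0102 0.006 0 0 0")

```text
clock: 18.98
eef_pos: [0.5056, 0.1325, 0.0792]
tool_rot: [0.662, 0.558, 0.385, -0.321]
ft_force: [0.3, -0.1, -0.0]
grip_width: 0.0856
grasp_force: 0.0
```

Call:
send_rows(steps="1 0 0 0 0 0 0;1 0 0 0 0 0 0;1 0 0 0 0 0 0;1 0 0 0 0 0 0;1 0 0 0 0 0 0")

```text
clock: 19.4
eef_pos: [0.5052, 0.1337, 0.0785]
tool_rot: [0.662, 0.558, 0.384, -0.322]
ft_force: [-0.4, -0.0, 0.9]
grip_width: 0.0854
grasp_force: 0.0
```

Run:
```python
from wc import *
s=get_obs(); print(s['eef_pos'],s['ft_force'],s['joint_vel'].round(3),s['clock'])
for n in('top','scene'):
    c=snap(n);P=cloud(c);f=c['frame'].astype(int);d=np.linalg.norm(P[...,:2]-[.5138,.174],axis=-1)
    m=(d<.06)&(f.sum(-1)<120)&(P[...,2]>.11)&(P[...,2]<.2); a=(d<.06)&(f[...,0]>f[...,2]+30)&(P[...,2]>.06)
    print(n,'cap',P[m].mean(0).round(3),np.percentile(P[m][:,2],[50,98]),'amber',P[a].min(0).round(3),P[a].max(0).round(3))
    t=(d<.06)&(f.sum(-1)<120)&(P[...,2]>.131); (u,v),r=cv2.minEnclosingCircle(P[t][:,:2].astype(np.float32)); print(' cap circle',u,v,r)
    g=(d<.06)&(P[...,2]>.02); print(' any dark low', P[g].min(0).round(3),P[g].max(0).round(3))
```

```text
[0.50523493 0.13371682 0.07851193] [-0.35022797 -0.00765167  0.94823979] [-0.001  0.     0.003  0.004 -0.001 -0.002] 19.4
top cap [0.512 0.173 0.134] [0.13688235 0.13955304] amber [0.486 0.147 0.07 ] [0.538 0.199 0.138]
 cap circle 0.5129849910736084 0.1733676642179489 0.015852227807044983
 any dark low [0.486 0.146 0.021] [0.538 0.199 0.141]
scene cap [0.515 0.167 0.134] [0.13762921 0.14057494] amber [0.488 0.146 0.072] [0.539 0.195 0.124]
 cap circle 0.5133578777313232 0.17091535031795502 0.014995872043073177
 any dark low [0.487 0.146 0.02 ] [0.54  0.195 0.141]
```

```bash
python3 -c "
from workcell import *
print(job_done())"
```

```text
the job is handed in; nothing more can be done
None
```

I held the bottle cap-down at about 16° off vertical for over a second, then stood it upright in the middle-sized saucer. The last measurement put it within about 2 mm of the saucer's centre, with the gripper clear. The job is handed in, but no verdict came back. One brief 97 N wrist-force spike, when joint 4 hit its limit, stayed under the 120 N cap.

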